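# Put the bottle shaker in third gear

### The arm

A 7-joint arm with a two-finger parallel gripper is mounted at the origin on the work surface. World frame = base frame: x ahead of the robot, y to its left, z up, the work surface at z = 0. Lengths are in mm, angles in rad, forces in N, time in s.
With the tool pointing down it reaches from about 425 to 875 mm from the base axis. Payload 8.4 kg.
Tool frame: the origin (TCP) lies midway between the tips of the shut fingers; the grasp point (between the pads) lies 19 mm behind it (ctrl.grip_depth is the z of the grasp point in the tool frame, in mm); z points along the fingers, y is the line along which they close (so a half turn about z gives the same grasp; the last joint's range is limited). The gripper opens to 85 mm and grips with 20 to 120 N. Pads are 22 mm wide; open, the fingers measure 114 mm over their backs; the gripper's body (76 mm by 85 mm) begins 54 mm behind the grasp point. The pads swing forward as they close: fully open they stand 13 mm farther back than shut.
Start: joints at [-1.347, 0.333, 0.04, 1.465, -0.013, 1.343, -0.059], TCP at [206.196, 616.399, 231.308] pointing down, gripper open.
Joint ranges: [-2.58, 2.58], [-0.38, 2.09], [-1.3, 1.39], [0.25, 2.4], [-1.5, 4.64], [0.08, 2.09], [-2.65, 2.65]. Speed limits (rad/s): [2.22, 2.22, 2.79, 2.79, 3.14, 3.14, 3.14].

### API

Orientations are given as a unit quaternion [w, x, y, z].
In Python, from plant import status, cams, ctrl, nets gives the robot as it stands.
- The arm moves only by the tool move_arm, never from a script. Its argument "increments" is a list that holds one entry, the list of rows, each a list of 5 numbers: the shift along the world's x, y, z in m, then the turn about the world's z in degrees, then the closure in counts, from 0 (fully open) to 255 (shut). A call has 1 to 5 rows; each row shifts and turns the commanded pose from where the row before left it; what a row does not reach is not made up. A row lasts 1/10 s, in which the tool goes at most 50 mm and 8.59 degrees, less where a joint would pass 70% of its speed; a pose out of reach is approached as far as the arm can. A call with a gripper value outside its range is refused whole. The fingers move at their own pace and stop on an object; "squeeze" is the grip in N (left out, the last holds). Time passes only in rows, so rows that do not move let the fingers close. It gives the time, the measured TCP pose, the force, the opening and the grip force at its end, in the units of the state.
- status.read_state(): the state, without advancing time (a new reading comes with each control period).
- cams.snapshot(name): name is "scene" or "top"; returns a dict with "frame" (480x640x3 uint8, blue, green, red), "range_z" (480x640 float32, mm along the optical axis (not along the pixel's ray), 0 where there is no reading), "intrinsics" (3x3 intrinsics, pixels), "view" (4x4, takes a point from world to camera coordinates). Camera axes: x right, y down, z forward; pixel columns grow to the right and rows downward; lengths in mm; the calibration is good to about 2 mm. A picture is of the moment at which its call begins.
- ctrl.finish_job(): hands the job in; it is judged then, once.
Trained networks look in the newest picture that a camera, given by its name, has taken for a name from the list of things; names that differ only in an ending like _2 or _b are one class to them, and where a whole thing is asked for, a point or a joint stands for the part that bears it (a point fixed in the world has none). Each returns a list of dicts, best first, with "score" (0 to 1); they miss things now and then, are a little off and sometimes report something else, mostly with a low value. They report only what shows in the picture. A call takes as long as a camera call.
- nets.recognise(camera, label): "bbox" ([centre column, centre row, width, height] in pixels, round what is visible of it).
- nets.regions_of(camera, label): "region" (480x640 bool, what is visible of it) and "bbox" ([centre column, centre row, width, height] in pixels, round what is visible of it).
The state is a dict: "clock": time; "joint_pos": joint angles; "joint_velocities": joint speeds; "tau": joint torques, N m; "tcp_pos": TCP position; "ee_rot": TCP orientation; "ft_force": force on the tool from outside, world axes, zero at the start; "ft_torque": the same for the moment, N m; "finger_gap": finger opening in mm; "gripper_force": force on a finger pad.
Only numpy, scipy, OpenCV 4.12 (cv2) and the standard library are available. Lean on these libraries where they do the work, as an engineer would, in place of code of your own. Each camera call takes 0.05 s, during which the arm holds its last target. There are 200 camera calls.

### The job

Put the bottle shaker in third gear: with the fingertips, gently push the knob of its gear lever to the middle of the left-hand slot of the H-shaped gate, across to the right-hand side, and then forward, away from the robot, fully home into the right-hand front slot, and leave it there. Only push the knob, do not pinch or grip it, and leave the two bottles and the beaker beside the shaker where they stand.

Things in the scene. Friction and masses are not known exactly. Their poses are not given: they have to be found in the camera images.
- shaker: Bottle shaker, fixed: white and black housing 230 x 380 mm, 92 mm high. Origin on the bench straight below the gate centre; x is the gate's forward (away from the robot), y its left, z up. Housing: x -105 to +125 mm, y -90 to +290 mm. At y +135 to +265 mm lies a tray with three lying bottles, up to 145 mm above the bench.
- gate_center (a point): Centre of the H-shaped gate on the top of its steel plate (120 x 104 mm), 100 mm above the bench; axes as the shaker. Left and right slots run along x, centre lines 21 mm either side of the centre, 15 mm wide; a channel 18 mm wide along y joins them at the middle. Third gear is right-front; tongues between the slots block the lever elsewhere.
- knob: The lever's black ball knob, 36 mm in diameter, on a steel stick of 10 mm diameter; origin at the ball's centre. The lever tilts about a point 30 mm above the bench below the gate centre; the ball's centre is 145 mm from it: 175 mm above the bench when upright, 43 mm off to a side at full tilt and then 6 mm lower (13 mm when tilted both ways). It starts anywhere along the left slot.
- lever_across (a joint): Sideways tilt of the lever in rad: -0.30 at the left stop, +0.30 at the right stop. The lever can leave the channel fore or aft only at about -0.26 or below, or +0.26 or above. No spring: it stays where it is left; about 2 N at the knob moves it.
- lever_fore (a joint): Fore-and-aft tilt of the lever in rad: 0 in the middle (upright, in line with the cross channel), +0.30 fully forward, -0.30 fully back. The lever passes across freely only within about 0.05 of 0; the rounded corners of the tongues guide it in from about 0.1, beyond that it is blocked. No spring: it stays where it is left; about 2 N at the knob moves it.
- bottle_a: Loose amber culture bottle standing on the bench to the right of the shaker, 35 mm in diameter, 122 mm tall with its cap; origin at the centre of its underside. Bystander.
- bottle_b: Another such bottle, 35 mm in diameter, 122 mm tall; origin at the centre of its underside. Bystander.
- beaker: Loose white plastic beaker, 64 mm in diameter at the rim, 80 mm tall, standing on the bench to the right of the shaker; origin at the centre of its underside. Bystander.

How it is judged:
By the outcome, as a careful person would: the job done as asked, in the order asked, and still so for the second after the job is handed in, with the robot touching nothing.
It also fails if it takes over 48 s, if anything falls off the work surface, if the arm or the gripper's body presses on something with over 40 N, if the wrist force passes 120 N, or if a joint passes its speed limit or range.

## Working session

There is one attempt and no reset: what is moved stays moved. The work goes in short steps, Python scripts to look and compute and a tool call to move; the robot and the scene stay as the last step left them, time stands still between calls to the robot, and variables do not carry over. Pictures are saved under pics/ and viewed, at most 10 in all, crops included, and the job is handed in when it is done.

Besides the shell and the picture viewer there is one more tool, called as a command line: name --argument value ..., lists and objects as JSON in quotes. move_arm: Moves the arm, as the interface text tells. Its arguments: {"type":"object","properties":{"increments":{"type":"array"},"squeeze":{"type":"number"}},"required":["increments"]}

```bash
mkdir -p pics; cat > h.py <<'E'
import numpy as np, cv2
from plant import status, cams, ctrl, nets
def snap(n, f=None):
    s=cams.snapshot(n)
    if f: cv2.imwrite('pics/'+f,s['frame'])
    return s
def pts(s,mask):
    v,u=np.nonzero(mask&(s['range_z']>0)); z=s['range_z'][v,u]
    K=s['intrinsics']; c=np.stack([(u-K[0,2])/K[0,0]*z,(v-K[1,2])/K[1,1]*z,z,np.ones_like(z)])
    return (np.linalg.inv(s['view'])@c)[:3].T
E
python3 - <<'E'
from h import *
for n in('scene','top'):
    s=snap(n,n+'0.png')
    print(n,np.linalg.inv(s['view'])[:3,3].round())
    for l in('knob','shaker','gate_center','bottle_a','beaker'):
        try:
            for r in nets.regions_of(n,l)[:3]:
                p=pts(s,r['region'])
                print(l,round(r['score'],2),np.round(r['bbox']),np.median(p,0).round(),p.min(0).round(),p.max(0).round())
        except Exception as e: print(l,e)
st=status.read_state();print(st['clock'],st['ee_rot'],st['finger_gap'])
E
```

```text
scene [1045. -136.  827.]
shaker 0.93 [495. 242. 287. 197.] [603. 160.  94.] [337. -33.  -2.] [709. 429. 190.]
gate_center 0.83 [494. 242. 292. 202.] [603. 160.  94.] [337. -33.  -2.] [709. 434. 190.]
bottle_a 0.84 [247. 298.  32.  54.] [ 642. -208.   82.] [ 569. -236.   -0.] [ 650. -192.  127.]
bottle_a 0.58 [314. 252.  24.  55.] [ 575. -102.   81.] [ 500. -119.   -0.] [583. -82. 127.]
beaker 0.95 [322. 315.  43.  54.] [654. -98.  50.] [ 604. -130.   -0.] [699. -67.  85.]
beaker 0.27 [452. 204.  39.  54.] [562. 102. 174.] [470.  84.  90.] [572. 154. 190.]
top [445. -90. 777.]
knob 0.95 [138. 278.  31.  28.] [552. 105. 180.] [536.  91.  90.] [586. 156. 188.]
shaker 0.97 [135. 288. 269. 245.] [550. 156.  92.] [420. -34.  -3.] [739. 358. 188.]
gate_center 0.8 [135. 289. 266. 241.] [550. 156.  92.] [421. -34.  -2.] [739. 369. 188.]
bottle_a 0.96 [367. 196.  30.  42.] [ 624. -206.   85.] [ 614. -226.    2.] [ 647. -193.  125.]
beaker 0.74 [134. 290. 267. 238.] [550. 156.  92.] [418. -34.  -2.] [726. 363. 188.]
beaker 0.66 [289. 186.  42.  52.] [680. -99.  41.] [ 636. -131.   -3.] [729. -64.  83.]
0.6 [ 2.04145816e-05  1.60732559e-01  9.86997996e-01 -2.46636875e-05] 85.27952275154674
```

```bash
python3 - <<'E'
import cv2
a=cv2.imread('pics/scene0.png');b=cv2.imread('pics/top0.png')
cv2.imwrite('pics/v1.png',cv2.resize(a,(800,600)))
cv2.imwrite('pics/v2.png',cv2.resize(b[140:440,0:400],(800,600),interpolation=cv2.INTER_CUBIC))
E
```

```text
(no output)
```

View pics/v1.png

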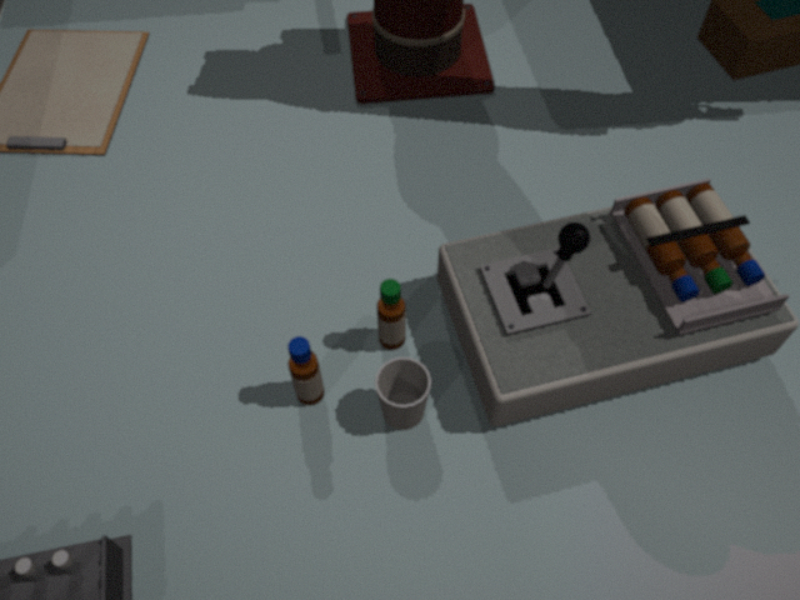

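View pics/v2.png

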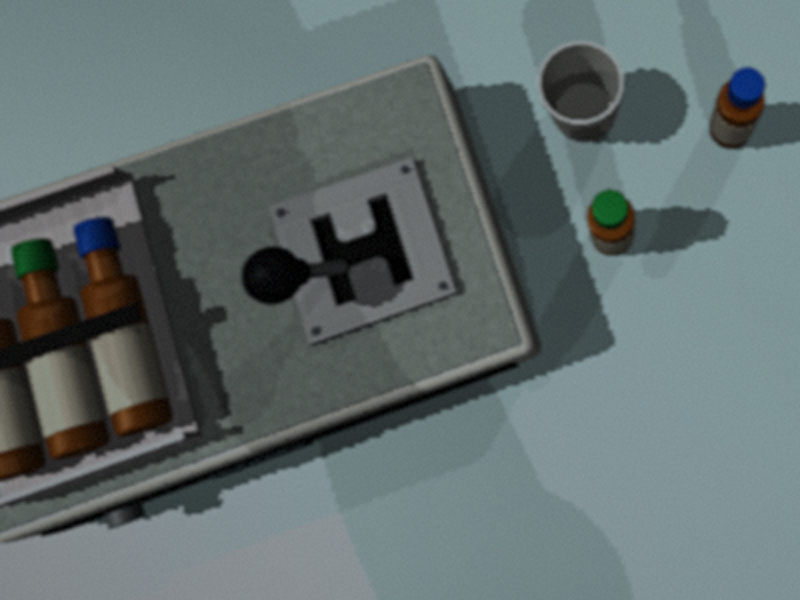

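The views show the H plate (v2 screws at (281,212), (406,169), (443,286), (316,330)), with the knob at (273,275), tilted left. The shaker is turned left, and the bottles and beaker are well to its right.

```bash
cat >> h.py <<'E'
def ray(s,u,v,z):
    K=s['intrinsics'];T=np.linalg.inv(s['view'])
    d=T[:3,:3]@[(u-K[0,2])/K[0,0],(v-K[1,2])/K[1,1],1]; o=T[:3,3]
    return o+d*(z-o[2])/d[2]
from scipy.optimize import least_squares
def ball(n,f=None,excl=None):
    s=snap(n,f); r=nets.regions_of(n,'knob')
    if not r: return None
    p=pts(s,r[0]['region']); p=p[p[:,2]>150]
    o=np.linalg.inv(s['view'])[:3,3]
    m=np.median(p,0); d=(m-o)/np.linalg.norm(m-o)
    q=least_squares(lambda c:np.linalg.norm(p-c,axis=1)-18,m+14*d,loss='soft_l1',f_scale=2)
    return q.x,r[0]['score'],len(p),np.sqrt(np.mean(q.fun**2))
E
python3 - <<'E'
from h import *
s=snap('top')
P=np.array([ray(s,u/2,v/2+140,100) for u,v in((281,212),(406,169),(443,286),(316,330))])
print(P.round(1)); c=P.mean(0)
l=(P[0]+P[3]-P[1]-P[2])[:2]; f=(P[0]+P[1]-P[2]-P[3])[:2]
yl=np.arctan2(-l[0],l[1]); yf=np.arctan2(f[1],f[0]); print('c',c,'yaw',np.degrees([yl,yf]))
# housing top yaw check
m=s['range_z']>0; p=pts(s,m); p=p[(abs(p[:,2]-92)<5)&(p[:,0]>350)&(p[:,1]>-60)&(p[:,1]<400)]
print('rect',cv2.minAreaRect(p[:,:2].astype(np.float32)))
y=(yl+yf)/2; R=np.array([[np.cos(y),np.sin(y)],[-np.sin(y),np.cos(y)]])
for n in('top','scene'):
    b=ball(n); print(n,b); 
    if b: print('in gate',R@(b[0][:2]-c[:2]))
E
```

```text
[[607.6 121.  100. ]
 [621.5  31.8 100. ]
 [536.1  18.9 100. ]
 [522.8 107.5 100. ]]
c [572.01932058  69.81080996 100.        ] yaw [8.6764948  8.82131292]
rect ((566.2742309570312, 167.21327209472656), (227.50071716308594, 371.96942138671875), 8.899406433105469)
top (array([553.649546  , 109.58696449, 167.78840434]), 0.78, 717, np.float64(0.9542429803058026))
in gate [-12.1059004   42.10746089]
scene (array([553.03134329, 110.29057126, 169.22804001]), 0.93, 550, np.float64(1.428208487810242))
in gate [-12.60988823  42.89691218]
```

move_arm --increments '[[[0.024,-0.041,0.004,5,255],[0.024,-0.041,0.004,5,255],[0.024,-0.041,0.004,5,255],[0.024,-0.041,0.004,5,255],[0.024,-0.041,0.004,5,255]]]'

```text
clock: 1.35
tcp_pos: [326.9, 409.6, 251.6]
ee_rot: [0.0, -0.059, 0.998, 0.0]
ft_force: [0.2, -0.1, 0.4]
finger_gap: 12.4
gripper_force: 0.0
```

move_arm --increments '[[[0.024,-0.041,0,2,255],[0.024,-0.041,0,0,255],[0.024,-0.041,0,0,255],[0.024,-0.041,0,0,255],[0,0,0,0,255]]]'

```text
clock: 1.85
tcp_pos: [425.6, 241.1, 251.9]
ee_rot: [0.001, -0.069, 0.998, -0.0]
ft_force: [-0.9, 0.2, 0.6]
finger_gap: -0.1
gripper_force: 0.0
```

```bash
cat >> h.py <<'E'
C=np.array([572.,69.8]); Y=np.radians(8.75)
R=np.array([[np.cos(Y),np.sin(Y)],[-np.sin(Y),np.cos(Y)]])
def where():
    st=status.read_state(); t=st['tcp_pos']; w,x,y,z=st['ee_rot']
    print('t',round(st['clock'],2),'tcp',np.round(t,1),'gate',(R@(np.array(t[:2])-C)).round(1),'yaw_y',round(np.degrees(2*np.arctan2(y,x))-90,1),'gap',round(st['finger_gap'],1),'F',np.round(st['ft_force'],1))
def go(gx,gy):
    t=status.read_state()['tcp_pos']; w=C+R.T@[gx,gy]; print('to',gx,gy,'delta',(w-t[:2]).round(1))
E
python3 - <<'E'
from h import *
where(); go(-62,42.5)
E
```

```text
t 1.85 tcp [425.6 241.1 251.9] gate [-118.6  191.6] yaw_y 98.0 gap -0.1 F [-0.9  0.2  0.6]
to -62 42.5 delta [  78.6 -138.7]
```

move_arm --increments '[[[0.02,-0.035,0,0.8,255],[0.02,-0.035,0,0,255],[0.02,-0.035,0,0,255],[0.018,-0.034,0,0,255],[0,0,-0.02,0,255]]]'

```text
clock: 2.35
tcp_pos: [503.6, 103.6, 233.6]
ee_rot: [0.003, -0.077, 0.997, -0.0]
ft_force: [-0.3, 0.6, 0.0]
finger_gap: -0.0
gripper_force: 0.0
```

move_arm --increments '[[[0,0,-0.03,0,255],[0,0,-0.03,0,255],[0,0,-0.02,0,255],[0,0,0,0,255]]]'

```text
clock: 2.75
tcp_pos: [498.4, 108.3, 148.9]
ee_rot: [-0.002, -0.081, 0.997, -0.001]
ft_force: [-0.1, 0.7, -0.0]
finger_gap: -0.1
gripper_force: 0.0
```

```bash
python3 - <<'E'
from h import *
for n in('scene','top'):
    b=ball(n,n+'1.png'); print(n,b)
    if b: print('gate',R@(b[0][:2]-C))
a=cv2.imread('pics/top1.png')
cv2.imwrite('pics/v3.png',cv2.resize(a[140:440,0:400],(800,600)))
where(); go(-41,42.5)
E
```

```text
scene (array([553.23706676, 110.4156975 , 169.12266154]), 0.58, 560, np.float64(1.381273941042953))
gate [-12.3659636   42.99727306]
top (array([553.55171924, 109.65277041, 167.91896479]), 0.66, 688, np.float64(12.233527807069473))
gate [-12.17103226  42.19535929]
t 2.95 tcp [501.  108.8 152.8] gate [-64.2  49.4] yaw_y 99.3 gap -0.2 F [0.3 0.5 0.5]
to -41 42.5 delta [24.  -3.3]
```

View pics/v3.png

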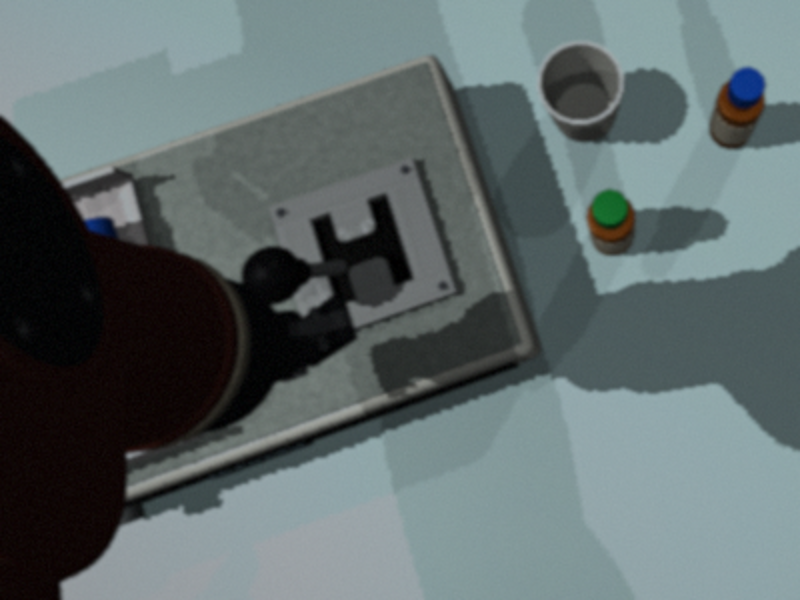

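The fingers (v3, tips about (320,340)) stand behind the knob (273,275), clear of it and aligned. Next I push it forward gently.

move_arm --increments '[[[0.008,-0.001,0,0,255],[0.008,-0.001,0,0,255],[0.006,-0.001,0,0,255],[0,0,0,0,255]]]'

```text
clock: 3.35
tcp_pos: [523.2, 105.0, 151.4]
ee_rot: [0.0, -0.081, 0.997, -0.0]
ft_force: [0.5, -0.3, -0.3]
finger_gap: -0.0
gripper_force: 0.0
```

move_arm --increments '[[[0.004,0.0005,0,0,255],[0.004,0.0005,0,0,255],[0,0,0,0,255],[0,0,0,0,255]]]'

```text
clock: 3.75
tcp_pos: [530.2, 106.5, 151.2]
ee_rot: [-0.0, -0.081, 0.997, -0.0]
ft_force: [-1.2, -0.1, -0.1]
finger_gap: 0.1
gripper_force: 0.3
```

```bash
python3 - <<'E'
from h import *
for n in('scene','top'):
    b=ball(n); print(n,b)
    if b: print('gate',R@(b[0][:2]-C))
where(); go(-29,42.5)
E
```

```text
scene (array([558.4014719 , 111.18487915, 169.42019945]), 0.74, 501, np.float64(1.5003170848036633))
gate [-7.14465382 42.97187581]
top (array([558.50984298, 109.82154516, 167.62748079]), 0.51, 66, np.float64(0.9092310755383494))
gate [-7.244939   41.60792319]
t 3.95 tcp [530.1 106.5 151.3] gate [-35.8  42.6] yaw_y 99.3 gap 0.3 F [-0.3 -0.  -1.2]
to -29 42.5 delta [6.8 0.9]
```

move_arm --increments '[[[0.004,0.0005,0,0,255],[0.003,0.0005,0,0,255],[0,0,0,0,255],[0,0,0,0,255]]]'

```text
clock: 4.35
tcp_pos: [537.4, 107.4, 151.3]
ee_rot: [0.0, -0.081, 0.997, -0.0]
ft_force: [-0.3, 0.4, 0.5]
finger_gap: -0.1
gripper_force: 0.3
```

```bash
python3 - <<'E'
from h import *
b=ball('scene'); print(b)
if b: print('gate',R@(b[0][:2]-C))
where()
E
```

```text
(array([565.45199089, 112.52545531, 169.69778904]), 0.61, 568, np.float64(1.4333753346545937))
gate [2.77407601e-02 4.32243009e+01]
t 4.45 tcp [537.3 107.4 151.3] gate [-28.6  42.4] yaw_y 99.3 gap 0.2 F [-0.6 -0.3  0.4]
```

move_arm --increments '[[[-0.01,-0.0015,0,0,255],[-0.01,-0.0015,0,0,255],[-0.0035,0.0237,0,0,255],[-0.0035,0.0237,0,0,255],[0,0,0,0,255]]]'

```text
clock: 4.95
tcp_pos: [508.6, 155.2, 151.4]
ee_rot: [-0.0, -0.083, 0.997, 0.001]
ft_force: [0.1, -0.1, -1.1]
finger_gap: 0.0
gripper_force: 0.0
```

move_arm --increments '[[[0.016,0.0025,0,0,255],[0.016,0.0025,0,0,255],[0.016,0.0025,0,0,255],[0,0,0,0,255],[0,0,0,0,255]]]'

```text
clock: 5.45
tcp_pos: [557.5, 158.5, 151.1]
ee_rot: [-0.0, -0.081, 0.997, -0.0]
ft_force: [-0.6, 0.1, 0.7]
finger_gap: -0.0
gripper_force: 0.0
```

```bash
python3 - <<'E'
from h import *
for n in('scene','top'):
    b=ball(n); print(n,b)
    if b: print('gate',R@(b[0][:2]-C))
where(); go(0,76)
E
```

```text
scene (array([565.44287823, 112.45677509, 169.84331827]), 0.84, 564, np.float64(1.4333923801663062))
gate [8.28629699e-03 4.31578062e+01]
top (array([566.00810934, 111.66477269, 168.28864003]), 0.71, 624, np.float64(4.28492123192341))
gate [ 0.44645688 42.28903666]
t 5.65 tcp [557.5 159.1 151.4] gate [-0.7 90.5] yaw_y 99.3 gap -0.0 F [ 0.1 -0.2 -0.5]
to 0 76 delta [  2.9 -14.2]
```

move_arm --increments '[[[0.0018,-0.008,0,0,255],[0.0015,-0.007,0,0,255],[0.0007,-0.005,0,0,255],[0,0,0,0,255]]]'

```text
clock: 6.05
tcp_pos: [562.5, 138.2, 151.6]
ee_rot: [0.0, -0.08, 0.997, -0.0]
ft_force: [0.1, -0.6, 0.3]
finger_gap: 0.0
gripper_force: 0.0
```

```bash
python3 - <<'E'
from h import *
b=ball('scene'); print(b)
if b: print('gate',R@(b[0][:2]-C))
where()
E
```

```text
(array([566.43160662, 106.65408364, 171.23464692]), 0.86, 532, np.float64(1.587094379411422))
gate [ 0.1027823  37.27224063]
t 6.15 tcp [562.2 138.8 151.2] gate [ 0.8 69.7] yaw_y 99.3 gap -0.0 F [ 0.2  0.6 -0.4]
```

move_arm --increments '[[[0.0009,-0.0059,0,0,255],[0.0009,-0.0059,0,0,255],[0.0009,-0.0059,0,0,255],[0.0009,-0.0059,0,0,255],[0.0009,-0.0059,0,0,255]]]'

```text
clock: 6.65
tcp_pos: [566.8, 109.1, 151.3]
ee_rot: [0.0, -0.081, 0.997, -0.0]
ft_force: [0.8, 1.3, 1.9]
finger_gap: 0.2
gripper_force: 1.0
```

move_arm --increments '[[[0.0009,-0.0059,0,0,255],[0.0009,-0.0059,0,0,255],[0.0009,-0.0059,0,0,255],[0.0009,-0.0059,0,0,255],[0,0,0,0,255]]]'

```text
clock: 7.15
tcp_pos: [570.4, 84.7, 151.2]
ee_rot: [-0.0, -0.08, 0.997, -0.0]
ft_force: [0.0, -0.3, -0.5]
finger_gap: 0.3
gripper_force: 0.0
```

```bash
python3 - <<'E'
from h import *
b=ball('scene'); print(b)
if b: print('gate',R@(b[0][:2]-C))
where()
go(0,-9.5)
E
```

```text
(array([574.68821401,  53.53718889, 175.01302354]), 0.83, 464, np.float64(1.6001800898999186))
gate [  0.18297337 -16.48247678]
t 7.25 tcp [570.2  85.7 151.1] gate [ 0.6 16. ] yaw_y 99.3 gap 0.2 F [-0.2  0.  -0.1]
to 0 -9.5 delta [  3.3 -25.3]
```

move_arm --increments '[[[0.0008,-0.006,0,0,255],[0.0008,-0.006,0,0,255],[0.0008,-0.006,0,0,255],[0.0008,-0.006,0,0,255],[0,0,0,0,255]]]'

```text
clock: 7.75
tcp_pos: [573.6, 60.6, 151.4]
ee_rot: [0.0, -0.08, 0.997, -0.0]
ft_force: [-0.1, 0.6, -0.2]
finger_gap: -0.3
gripper_force: 0.0
```

```bash
python3 - <<'E'
from h import *
b=ball('scene'); print(b)
if b: print('gate',R@(b[0][:2]-C))
where()
E
```

```text
(array([578.2714775 ,  29.72928372, 170.46498427]), 0.68, 509, np.float64(4.521712318879127))
gate [  0.10279393 -40.55839206]
t 7.85 tcp [573.6  61.7 151.4] gate [ 0.4 -8.3] yaw_y 99.3 gap -0.0 F [-0.2  0.5  0.4]
```

move_arm --increments '[[[0.0002,-0.0012,0,0,255],[0,0,0,0,255],[-0.0023,0.0148,0,0,255],[-0.003,0.0198,0,0,255],[0,0,0,0,255]]]'

```text
clock: 8.35
tcp_pos: [567.7, 100.2, 151.1]
ee_rot: [-0.0, -0.084, 0.997, 0.001]
ft_force: [0.6, 0.7, -0.1]
finger_gap: 0.0
gripper_force: 0.0
```

move_arm --increments '[[[-0.02,-0.003,0,0,255],[-0.02,-0.003,0,0,255],[-0.02,-0.003,0,0,255],[0,0,0,0,255]]]'

```text
clock: 8.75
tcp_pos: [506.4, 86.6, 151.3]
ee_rot: [-0.001, -0.081, 0.997, 0.0]
ft_force: [-0.2, -0.5, -0.1]
finger_gap: 0.2
gripper_force: 0.0
```

move_arm --increments '[[[0.0034,-0.0224,0,0,255],[0.0034,-0.0224,0,0,255],[0.0034,-0.0224,0,0,255],[0,0,0,0,255],[0,0,0,0,255]]]'

```text
clock: 9.25
tcp_pos: [519.0, 19.5, 151.4]
ee_rot: [0.0, -0.081, 0.997, -0.0]
ft_force: [-0.1, 0.6, -0.3]
finger_gap: 0.1
gripper_force: 0.0
```

```bash
python3 - <<'E'
from h import *
for n in('scene','top'):
    b=ball(n); print(n,b)
    if b: print('gate',R@(b[0][:2]-C))
where()
go(-30,-41.5)
E
```

```text
scene (array([578.22148228,  29.61505558, 170.28585706]), 0.75, 533, np.float64(1.0482728336392206))
gate [ 3.60038070e-02 -4.06636853e+01]
top None
t 9.45 tcp [518.7  20.5 151.3] gate [-60.2 -40.6] yaw_y 99.4 gap 0.2 F [-0.5  0.6 -1. ]
to -30 -41.5 delta [30.   3.7]
```

move_arm --increments '[[[0.0099,0.0013,-0.002,0,255],[0.0099,0.0013,-0.002,0,255],[0.0099,0.0013,0,0,255],[0.0059,0.0009,0,0,255],[0.0059,0.0009,0,0,255]]]'

```text
clock: 9.95
tcp_pos: [560.6, 25.1, 147.1]
ee_rot: [-0.0, -0.081, 0.997, -0.0]
ft_force: [-1.9, -0.1, 1.1]
finger_gap: 0.1
gripper_force: 0.8
```

move_arm --increments '[[[0,0,0,0,255]]]'

```text
clock: 10.05
tcp_pos: [560.7, 25.1, 147.1]
ee_rot: [-0.0, -0.081, 0.997, -0.0]
ft_force: [0.4, -0.5, -0.1]
finger_gap: 0.2
gripper_force: 0.1
```

```bash
python3 - <<'E'
from h import *
b=ball('scene'); print(b)
if b: print('gate',R@(b[0][:2]-C))
where()
go(14,-41)
E
```

```text
(array([588.45851929,  31.30910225, 169.94499796]), 0.87, 522, np.float64(1.0540310328488656))
gate [ 10.41160129 -40.54664752]
t 10.15 tcp [560.2  24.9 147.2] gate [-18.5 -42.5] yaw_y 99.3 gap 0.0 F [0.3 0.1 1.4]
to 14 -41 delta [31.9  6.5]
```

move_arm --increments '[[[0.0055,0.0011,0,0,255],[0.0055,0.0011,0,0,255],[0.0055,0.0011,0,0,255],[0.0055,0.0011,0,0,255],[0.0055,0.0011,0,0,255]]]'

```text
clock: 10.65
tcp_pos: [587.9, 30.8, 147.0]
ee_rot: [-0.0, -0.081, 0.997, -0.0]
ft_force: [-1.5, -0.1, -0.5]
finger_gap: 0.3
gripper_force: 0.8
```

move_arm --increments '[[[0.002,0.0003,0,0,255],[0.001,0.0002,0,0,255],[0,0,0,0,255]]]'

```text
clock: 10.95
tcp_pos: [590.6, 31.3, 147.2]
ee_rot: [-0.0, -0.081, 0.997, 0.0]
ft_force: [-1.9, 0.2, -0.1]
finger_gap: 0.2
gripper_force: 0.5
```

```bash
python3 - <<'E'
from h import *
b=ball('scene'); print(b)
if b: print('gate',R@(b[0][:2]-C))
where()
E
```

```text
(array([617.76144971,  37.54348898, 164.63031884]), 0.77, 558, np.float64(1.0337593010886945))
gate [ 40.32188588 -38.84248064]
t 11.05 tcp [590.6  31.2 147.4] gate [ 12.5 -41. ] yaw_y 99.3 gap 0.5 F [-1.5  0.  -0.8]
```

move_arm --increments '[[[0.001,0.0002,0,0,255],[0.001,0.0002,0,0,255],[0,0,0,0,255]]]'

```text
clock: 11.35
tcp_pos: [592.6, 31.5, 147.3]
ee_rot: [-0.0, -0.081, 0.997, -0.0]
ft_force: [-0.9, -0.1, -0.7]
finger_gap: 0.1
gripper_force: 0.7
```

move_arm --increments '[[[0.001,0.0001,0,0,255],[0,0,0,0,255]]]'

```text
clock: 11.55
tcp_pos: [593.4, 31.6, 147.2]
ee_rot: [-0.0, -0.081, 0.997, -0.0]
ft_force: [-2.1, -0.1, 0.0]
finger_gap: -0.1
gripper_force: 1.2
```

move_arm --increments '[[[0.001,0.0001,0,0,255],[0,0,0,0,255]]]'

```text
clock: 11.75
tcp_pos: [594.2, 31.7, 147.1]
ee_rot: [-0.001, -0.081, 0.997, 0.0]
ft_force: [-3.8, 0.3, -0.9]
finger_gap: -0.1
gripper_force: 2.0
```

```bash
python3 - <<'E'
from h import *
b=ball('scene'); print(b)
if b: print('gate',R@(b[0][:2]-C))
where()
E
```

```text
(array([620.1687855 ,  38.18286302, 163.97412501]), 0.77, 537, np.float64(0.9310155335850545))
gate [ 42.79846765 -38.57676002]
t 11.85 tcp [594.2  31.8 147.1] gate [ 16.2 -41. ] yaw_y 99.3 gap -0.3 F [-3.7  0.8 -1.3]
```

Force is starting to rise at 42.8 mm, where the stop should be, so I'll push slightly more to confirm it.

move_arm --increments '[[[0.001,0.0001,0,0,255],[0,0,0,0,255]]]'

```text
clock: 12.05
tcp_pos: [595.0, 31.9, 146.9]
ee_rot: [-0.001, -0.081, 0.997, 0.0]
ft_force: [-6.6, 1.0, -1.4]
finger_gap: -0.2
gripper_force: 2.9
```

move_arm --increments '[[[0.001,0.0001,0,0,255],[0,0,0,0,255]]]'

```text
clock: 12.25
tcp_pos: [595.6, 32.0, 146.8]
ee_rot: [-0.001, -0.081, 0.997, 0.0]
ft_force: [-7.8, 0.1, -0.7]
finger_gap: 0.1
gripper_force: 3.7
```

At the stop. Backing off straight, then up.

move_arm --increments '[[[-0.01,-0.0015,0,0,255],[-0.02,-0.003,0,0,255],[-0.03,-0.0045,0,0,255],[0,0,0.03,0,255],[0,0,0.04,0,255]]]'

```text
clock: 12.75
tcp_pos: [535.0, 22.4, 217.0]
ee_rot: [-0.001, -0.081, 0.997, -0.0]
ft_force: [0.8, 0.7, 0.5]
finger_gap: 0.1
gripper_force: 0.0
```

move_arm --increments '[[[-0.02,0,0.03,0,255],[0,0,0,0,255],[0,0,0,0,255],[0,0,0,0,255]]]'

```text
clock: 13.15
tcp_pos: [516.6, 22.9, 246.7]
ee_rot: [0.0, -0.081, 0.997, -0.0]
ft_force: [0.2, -0.1, 0.2]
finger_gap: -0.0
gripper_force: 0.0
```

```bash
python3 - <<'E'
from h import *
b=ball('scene','end.png'); print(b)
if b: print('gate',R@(b[0][:2]-C))
where()
E
```

```text
None
t 13.25 tcp [516.4  22.8 246.3] gate [-62.1 -38. ] yaw_y 99.3 gap -0.2 F [-0.1 -0.3  0. ]
```

View pics/end.png

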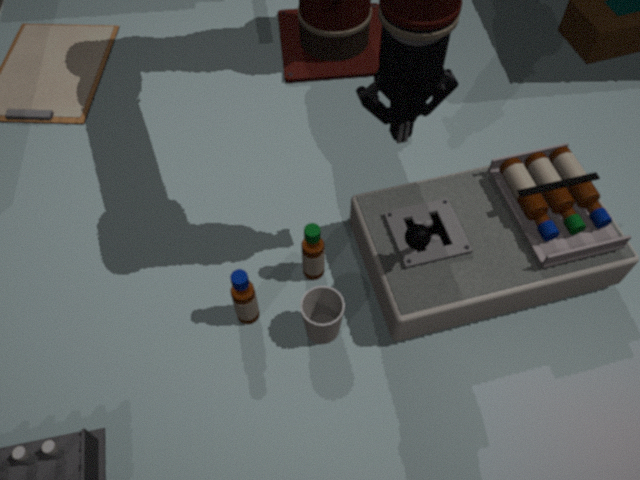

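The knob sits at (418,236), over the right-front slot. The bystanders are unmoved and the gripper is clear. The network missed the knob in this picture, so I'll check the resting position from depth.

```bash
python3 - <<'E'
from h import *
s=snap('scene'); m=np.zeros((480,640),bool); m[215:258,398:438]=1
p=pts(s,m); p=p[p[:,2]>150]
o=np.linalg.inv(s['view'])[:3,3]; d=np.median(p,0)-o; d/=np.linalg.norm(d)
q=least_squares(lambda c:np.linalg.norm(p-c,axis=1)-18,np.median(p,0)+14*d,loss='soft_l1',f_scale=2)
g=R@(q.x[:2]-C); print(len(p),q.x,g)
if g[0]>41 and g[1]<-36: print(ctrl.finish_job())
E
```

```text
547 [620.26847228  37.96820749 164.02474442] [ 42.86434011 -38.80408197]
the job is handed in; nothing more can be done
None
```

The shaker is in third gear and the job is handed in: the knob rests fully home in the right-hand front slot (42.9 mm forward, 38.8 mm right of the gate centre), only pushed and never gripped, with the bottles and beaker still where they stood and the robot clear.

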